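# Square the cassette up in the wrapping guide

### The arm

A 6-joint arm with a two-finger parallel gripper is mounted at the origin on a cart in front of the work surface, level with it; the furniture and walls round the work are solid. World frame = base frame: x ahead of the robot, y to its left, z up, the work surface at z = 0. Lengths are in m, angles in rad, forces in N, time in s.
With the tool pointing down it reaches from about 0.3 to 0.75 m from the base axis. Payload 8.5 kg.
Tool frame: the origin (TCP) lies midway between the tips of the shut fingers; the grasp point (between the pads) lies 19 mm behind it; z points along the fingers, y is the line along which they close (so a half turn about z gives the same grasp; the last joint's range is limited). The gripper opens to 85 mm and grips with 20 to 120 N. Pads are 22 mm wide; open, the fingers measure 114 mm over their backs; the gripper's body (76 mm by 85 mm) begins 54 mm behind the grasp point. The pads swing forward as they close: fully open they stand 13 mm farther back than shut.
Start: joints at [-0.215, 0.381, 1.297, -0, 1.464, -0.215], TCP at [0.55, 0, 0.203] pointing down, gripper open.
Joint ranges: [-3.11, 3.11], [-0.89, 2.33], [0.22, 2.48], [-1.42, 4.56], [0.17, 2.85], [-2.88, 2.88]. Speed limits (rad/s): [2.39, 2.39, 3.14, 3.14, 3.14, 3.14].

### API

Orientations are given as a unit quaternion [x, y, z, w].
In Python, from cell import env gives the robot as it stands.
- The arm moves only by the shell command python3 drive.py 'ROWS' [FORCE]. ROWS is a JSON list of rows, 1 to 12 of them, each an object with the fields dx, dy, dz (the shift in units of 25 mm), spin (a turn about the tool's z in rad), finger_gap (the finger opening in m); a field left out counts as zero (the opening has to be given); each row shifts and turns the commanded pose from where the row before left it, along the tool's axes as they then stand; what a row does not reach is not made up. A row lasts 1/12 s, in which the tool goes at most 0.0417 m and 0.125 rad, less where a joint would pass 70% of its speed; a pose out of reach is approached as far as the arm can. The fingers move at their own pace and stop on an object; FORCE is the grip in N (left out, the last holds). Time passes only in rows, so rows that do not move let the fingers close. It prints the time, the measured TCP pose, the force, the opening and the grip force at its end. Input that does not fit is refused with a message, and nothing moves.
- env.get_state(): the state, without advancing time (a new reading comes with each control period).
- env.get_image(name): name is "scene" or "side" or "wrist"; returns the picture (400x640x3 uint8, blue, green, red); there is no depth.
- env.camera_info(name): a dict with "fx", "fy", "cx", "cy" (pixels), "extrinsics" (4x4, takes a point from world to camera coordinates); the wrist camera has in their place "hand_eye" (4x4, takes a point from camera to tool coordinates, whose origin is the TCP and whose axes are the flange's). Camera axes: x right, y down, z forward; pixel columns grow to the right and rows downward; lengths in m; the calibration is good to about 2 mm. A picture is of the moment at which its call begins: read the wrist's pose just before it. camera_info takes no time and is no camera call.
- env.hand_in(): hands the job in; it is judged then, once.
The state is a dict: "time_s": time; "joint_pos": joint angles; "joint_vel": joint speeds; "joint_torque": joint torques, N m; "tcp_pos": TCP position; "tcp_rot": TCP orientation; "ft_force": force on the tool from outside, world axes, zero at the start; "ft_torque": the same for the moment, N m; "width": finger opening in m; "grasp_force": force on a finger pad.
Only numpy, scipy, OpenCV 4.12 (cv2) and the standard library are available. Lean on these libraries where they do the work, as an engineer would, in place of code of your own. Each camera call takes 0.05 s, during which the arm holds its last target. There are 200 camera calls.

### The job

Push the closed steel instrument cassette across the table with the fingertips until its long side lies flat against the aluminium fence and its end is right up against the blue stop, so that it sits square in that corner, ready for wrapping. Only push it: do not pick it up or tip it. Leave everything else on the table as it stands.

Things in the scene. Friction and masses are not known exactly. Their poses are not given: they have to be found in the camera images.
- cassette: closed perforated steel instrument cassette, about 0.42 kg (0.3 to 0.6), loose, 72 (x) x 180 (y) x 28 mm (z). Origin on its underside: long sides at x = -34 mm and x = +37 mm, ends at y = -90 and +90 mm. Slides by friction, stays where left. Starts on the robot's side of the fence, between the stops, up to 0.35 rad askew, +x side towards the fence
- fence: fixed aluminium fence (upright strip) on the table, 400 mm long along its y, 10 mm thick in x, 30 mm high; origin on the table under the middle of the strip. The face that the cassette goes against is at x = -5 mm; +x points away from the robot
- blue_stop: blue plastic stop block fixed on the fence, 20 mm thick along its y (faces at y = -10 and +10 mm), reaching from the fence's face out to x = -55 mm, 39 mm high, black thumbscrew to 50 mm. Axes parallel to the fence's; origin on the table under the fence strip. At the left or the right end of the fence, the other colour at the other end
- red_stop: red plastic stop block fixed on the fence, 20 mm thick along its y (faces at y = -10 and +10 mm), reaching from the fence's face out to x = -55 mm, 39 mm high, black thumbscrew to 50 mm. Axes parallel to the fence's; origin on the table under the fence strip. At the left or the right end of the fence, the other colour at the other end
- swab_jar: white tub with a teal lid, 68 mm across, 75 mm high, loose; origin at the centre of its underside
- bur_jar: white tub with a blue lid, 58 mm across, 57 mm high, loose; origin at the centre of its underside
- tape: flat roll of beige tape, 96 mm across, 25 mm high, loose; origin at the centre of its underside
- brush: purple nail brush, 30 x 86 x 22 mm, loose; origin at the centre of its underside
- marker: black and white marker pen lying down, 17 x 135 x 16 mm, loose; origin at the centre of its underside

How it is judged:
At the end, for the whole second after the job is handed in: The cassette lies flat on the table with its long side within 3.5 mm of the fence's face and parallel to the fence within 0.02 rad, its end within 3.5 mm of the blue stop on the side facing the other stop, at rest (x of cassette in the frame of fence between -0.0455 and -0.036 m and angle between the y axis of cassette and the y axis of fence, either way round below 0.02 rad and y of cassette in the frame of blue_stop between -0.1035 and 0.1035 m and (y of cassette in the frame of blue_stop above 0.096 m or y of cassette in the frame of blue_stop below -0.096 m) and y of cassette in the frame of fence between -0.15 and 0.15 m and height (world z) of cassette below 0.003 m and angle between cassette's own z axis and vertical below 0.03 rad and linear speed of cassette below 0.01 m/s); the robot touches nothing.
It fails at once if the cassette is lifted more than 8 mm or tipped more than 0.12 rad (height (world z) of cassette above 0.008 m or angle between cassette's own z axis and vertical above 0.12 rad).
It fails at once if something else on the table (a tub, the tape roll, the brush or the marker) is moved more than 20 mm (distance of any of swab_jar, bur_jar, tape, brush, marker from where it was at the start of the episode above 0.02 m).
It also fails if it takes over 58 s, if anything falls off the work surface, if the arm or the gripper's body presses on something with over 40 N, if the wrist force passes 120 N, or if a joint passes its speed limit or range.

## Working session

There is one attempt and no reset: what is moved stays moved. The work goes in short steps, Python scripts to look and compute and a shell command to move; the robot and the scene stay as the last step left them, time stands still between calls to the robot, and variables do not carry over. Pictures are saved under pics/ and viewed, at most 10 in all, crops included, and the job is handed in when it is done.

```bash
ls; mkdir -p pics
python3 - <<'E'
from cell import env
import cv2,numpy as np
np.set_printoptions(precision=4,suppress=True)
a=env.get_image("scene");b=env.get_image("side")
cv2.imwrite("pics/scene.png",a);cv2.imwrite("pics/side.png",b)
for n in("scene","side","wrist"):print(env.camera_info(n))
print(env.get_state())
E
```

```text
cell.py
drive.py
pics
{'fx': 408.94393001549594, 'fy': 408.94393001549594, 'cx': 318.5655055640236, 'cy': 204.8413418724992, 'extrinsics': array([[ 0.4508, -0.8925, -0.0112, -0.3361],
       [-0.6856, -0.3382, -0.6446,  0.3994],
       [ 0.5715,  0.2983, -0.7645,  0.8425],
       [ 0.    ,  0.    ,  0.    ,  1.    ]])}
{'fx': 401.316628460837, 'fy': 401.316628460837, 'cx': 318.01362302701335, 'cy': 198.18622328060255, 'extrinsics': array([[-0.9974,  0.0702, -0.016 ,  0.6175],
       [ 0.0622,  0.7288, -0.6819,  0.0371],
       [-0.0362, -0.6811, -0.7313,  1.1667],
       [ 0.    ,  0.    ,  0.    ,  1.    ]])}
{'fx': 285.98867211315235, 'fy': 285.98867211315235, 'cx': 320.9972879919698, 'cy': 199.71677887048372, 'hand_eye': array([[-0.0006, -0.9614, -0.2752,  0.07  ],
       [ 1.    , -0.0005, -0.0001, -0.0005],
       [-0.0001, -0.2752,  0.9614, -0.1699],
       [ 0.    ,  0.    ,  0.    ,  1.    ]])}
{'time_s': 0.1, 'joint_pos': array([-0.2153,  0.3811,  1.2981,  0.    ,  1.4636, -0.2153]), 'joint_vel': array([-0.0001, -0.0007, -0.002 , -0.002 ,  0.0007, -0.001 ]), 'joint_torque': array([  0.0038, -44.9219, -23.1656,  -0.0002,   0.0036,   0.    ]), 'tcp_pos': array([0.5497, 0.0001, 0.2025]), 'tcp_rot': array([ 0.7071,  0.7071, -0.0003, -0.0006]), 'ft_force': array([ 0.2128, -0.2604,  0.285 ]), 'ft_torque': array([-0.0266,  0.0616, -0.0406]), 'grasp_force': 0.0, 'width': 0.0852130321062581}
```

View pics/scene.png

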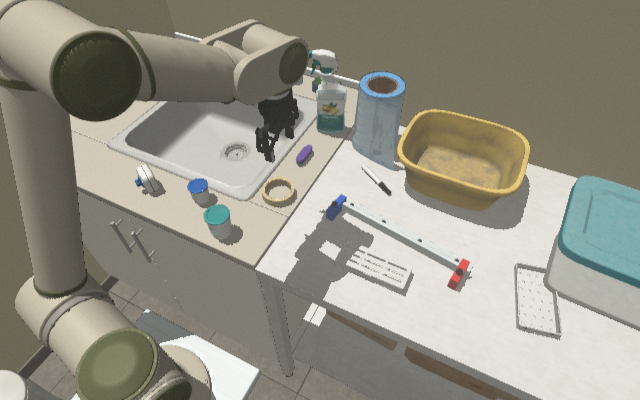

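View pics/side.png

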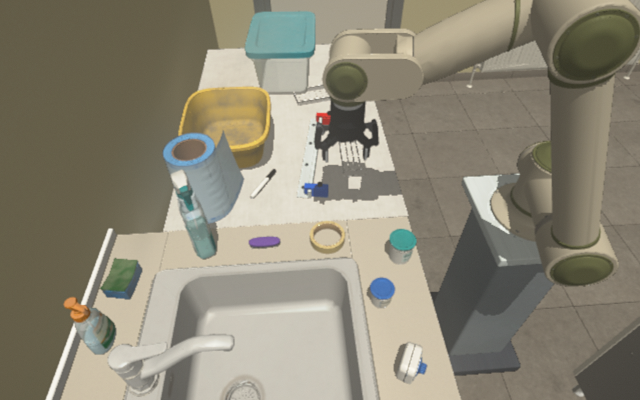

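The blue stop is at the left (+y) end: about (337,207) in scene and (316,189) in side. The red stop is at about (459,273) in scene. The cassette lies on the robot side of the fence, around (385,270) in scene, partly in the arm's shadow.

Run:
```python
from cell import env
import cv2
cv2.imwrite("pics/wrist.png",env.get_image("wrist"))
a=cv2.imread("pics/scene.png")[180:310,260:490]
cv2.imwrite("pics/crop.png",cv2.resize(a,None,fx=3.4,fy=3.4,interpolation=cv2.INTER_CUBIC))
```

```text
(no output)
```

View pics/wrist.png

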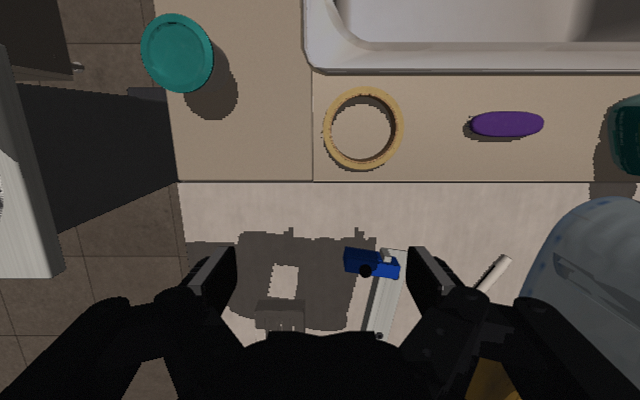

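View pics/crop.png

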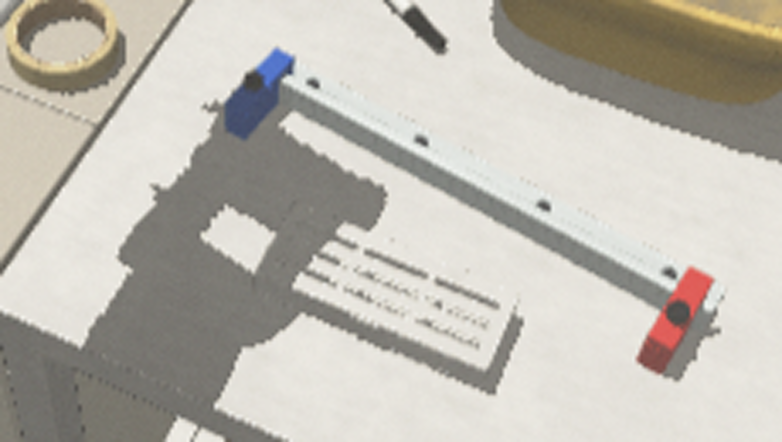

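The wrist view shows the blue stop at about (372,263) and part of the fence, with the cassette hidden behind the gripper. I'll move the tool right (-y) and close the fingers for an unobstructed view.

The manual's scale: shifts go in units of 25 mm. Converting my numbers, -0.04 m is -1.6.

```bash
python3 drive.py '[{"dx": -1.6, "finger_gap": 0}, {"dx": -1.6, "finger_gap": 0}, {"dx": -1.6, "finger_gap": 0}, {"dx": -1.6, "finger_gap": 0}, {"dx": -1.6, "finger_gap": 0}, {"dx": -1.6, "finger_gap": 0}, {"finger_gap": 0}, {"finger_gap": 0}]' 30
python3 - <<'E'
from cell import env
import cv2,json,numpy as np
s=env.get_state()
w=env.get_image("wrist");c=env.get_image("scene")
np.savez("pose.npz",p=s["tcp_pos"],q=s["tcp_rot"])
cv2.imwrite("pics/wrist2.png",w);cv2.imwrite("pics/scene2.png",c)
E
```

```text
time_s: 0.82
tcp_pos: [0.5495, -0.2419, 0.2021]
tcp_rot: [0.708, 0.706, -0.0, -0.001]
ft_force: [-0.3, 0.3, 0.4]
width: 0.0
grasp_force: 0.0
```

View pics/wrist2.png

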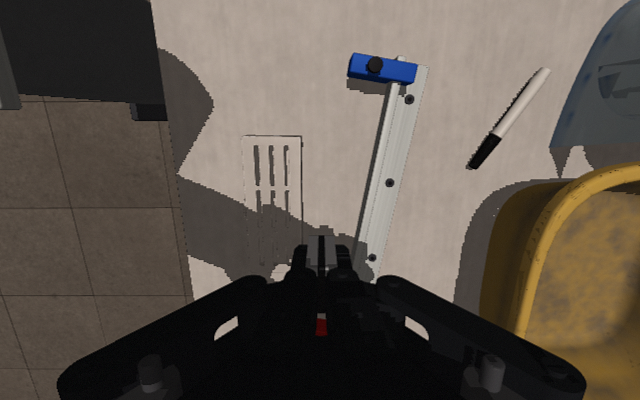

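The cassette's top face is visible, with its far-left edge from about (246,137) to (302,137). The fence runs from (395,85) to (360,270), and the blue stop is at (382,68). I'll enlarge this to get exact corners.

Run:
```python
import cv2
a=cv2.imread("pics/wrist2.png")[40:285,225:435]
a=cv2.convertScaleAbs(a,alpha=1.2)
a=cv2.resize(a,(504,588),interpolation=cv2.INTER_CUBIC) # 2.4x
for i in range(0,210,25):
    cv2.putText(a,str(225+i),(int(i*2.4),10),0,.35,(0,0,255));cv2.line(a,(int(i*2.4),12),(int(i*2.4),18),(0,0,255))
for j in range(10,245,25):
    cv2.putText(a,str(40+j),(0,int(j*2.4)),0,.35,(0,0,255))
cv2.imwrite("pics/c2.png",a)
```

```text
(no output)
```

View pics/c2.png

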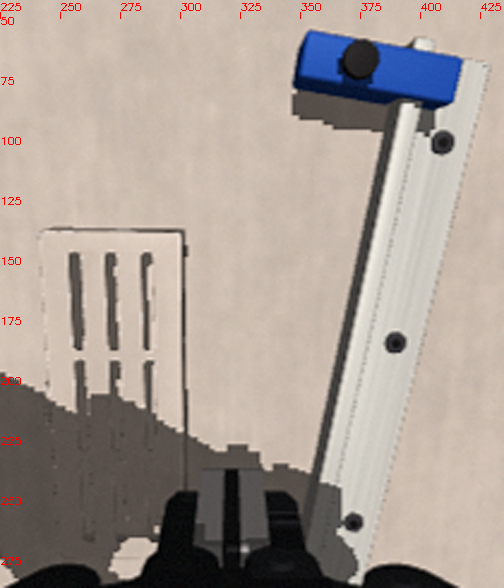

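The far cassette edge runs from (241.7,136) to (301,136), and its right edge goes down to (302,240). The fence-face base runs from (386.7,83.8) to (351.3,252.5), and its top edge from (392.5,83.8) to (357.9,246).

```bash
cat > h.py <<'E'
import numpy as np,cv2
from scipy.spatial.transform import Rotation as R
from cell import env
np.set_printoptions(precision=4,suppress=True)
def cast(px,z,cam,p=None,q=None):
    i=env.camera_info(cam)
    if cam=="wrist":
        T=np.eye(4);T[:3,:3]=R.from_quat(q).as_matrix();T[:3,3]=p;T=T@i["hand_eye"]
    else: T=np.linalg.inv(i["extrinsics"])
    px=np.atleast_2d(px).astype(float)
    d=np.c_[(px[:,0]-i["cx"])/i["fx"],(px[:,1]-i["cy"])/i["fy"],np.ones(len(px))]@T[:3,:3].T
    return T[:3,3]+d*((z-T[2,3])/d[:,2])[:,None]
E
python3 - <<'E'
from h import *
d=np.load("pose.npz");p,q=d["p"],d["q"]
c=lambda l:np.array(l)/2.4+[225,40]
W=lambda n,l,z:print(n,cast(c(l),z,"wrist",p,q)[:,:2].tolist())
W("cas top TL TR L2 R2",[(40,230),(183,230),(50,400),(185,480)],.028)
W("face base",[(388,105),(303,510)],0)
W("face top",[(402,105),(319,495)],.03)
w=cv2.imread("pics/wrist2.png");h=cv2.cvtColor(w,cv2.COLOR_BGR2HSV)
m=cv2.inRange(h,(105,140,50),(125,255,255));m[:,440:]=0
k,_=cv2.findContours(m,0,1);k=max(k,key=cv2.contourArea)
print(cv2.boxPoints(cv2.minAreaRect(k)))
for x in(355,370,380,390,400,405,410):
    v=np.nonzero(m[:,x])[0];e=v.max();print(x,v.min(),e,w[e-8:e+2,x,0],"z0",cast((x,e+.5),0,"wrist",p,q)[0,:2],"ztop",cast((x,e+.5),.039,"wrist",p,q)[0,:2])
# scene: red & cassette near corners (crop/3.4+off)
s=lambda l:np.array(l)/3.4+[260,180]
S=lambda n,l,z:print(n,cast(s(l),z,"scene")[:,:2].tolist())
S("cas near-right corner bottom, top; far right top",[(492,393)],0)
S(" top",[(492,370),(518,305)],.028)
S("blue near bottom corner",[(243,139)],0)
E
```

```text
cas top TL TR L2 R2 [[0.4556777832178973, -0.19174996772296046], [0.5257909021345062, -0.1920054172990127], [0.4539622137199675, -0.2790232601029014], [0.5238699323061698, -0.3247711559521821]]
face base [[0.6288408059872111, -0.13227441534969583], [0.591590243919928, -0.35676816563866065]]
face top [[0.6289413347091596, -0.1355047693419171], [0.5966611167521872, -0.3329529050051266]]
[[347.4598  71.7282]
 [350.9329  52.047 ]
 [416.9363  63.6946]
 [413.4631  83.3758]]
355 53 72 [156 154 154 151 152 150 153 134  94  47] z0 [ 0.5901 -0.1195] ztop [ 0.5858 -0.125 ]
370 56 74 [32 34 29 24  7  7 50 62 56 48] z0 [ 0.6082 -0.1218] ztop [ 0.602  -0.1271]
380 70 77 [ 23 102 118 118 116 112 145 118  63  44] z0 [ 0.6204 -0.1252] ztop [ 0.613  -0.1301]
390 60 79 [151 151 150 147 148 148 143 107  54  42] z0 [ 0.6326 -0.1275] ztop [ 0.6239 -0.1322]
400 61 81 [149 150 147 150 147 148 132  96  50  54] z0 [ 0.6448 -0.1298] ztop [ 0.6348 -0.1342]
405 62 81 [149 147 147 148 147 147 148 130  91  48] z0 [ 0.6509 -0.1298] ztop [ 0.6402 -0.1342]
410 63 82 [148 147 147 146 145 144 151 124  84  38] z0 [ 0.657 -0.131] ztop [ 0.6457 -0.1353]
cas near-right corner bottom, top; far right top [[0.451400203665243, -0.38140479354352286]]
 top [[0.45237262083668617, -0.3766773459794947], [0.5103836322229394, -0.37619612566581495]]
blue near bottom corner [[0.578906965475227, -0.12430503695099326]]
```

Sizes check out: 70 mm wide and about 180 mm long. The fence is yawed about 0.164 rad, leaving gaps of about 65–92 mm to it and 80 mm to the stop. I'll align the tool with the fence and go down behind the cassette on the robot's side.

In the tool's units: -0.032 m is -1.28, 0.027 m is 1.08.

```bash
python3 drive.py '[{"spin": 0.082, "finger_gap": 0}, {"spin": 0.082, "finger_gap": 0}, {"dx": -0.5, "dy": -1.28, "dz": 0.8, "finger_gap": 0}, {"dx": -0.5, "dy": -1.28, "dz": 0.8, "finger_gap": 0}, {"dx": -0.5, "dy": -1.28, "dz": 0.8, "finger_gap": 0}, {"dx": -0.5, "dy": -1.28, "dz": 0.8, "finger_gap": 0}, {"dz": 1.08, "finger_gap": 0}, {"dz": 1.08, "finger_gap": 0}, {"dz": 1.08, "finger_gap": 0}, {"dz": 1.04, "finger_gap": 0}, {"finger_gap": 0}]'
cat >> h.py <<'E'
def su(p):
    c,s_=np.cos(.164),np.sin(.164)
    return np.array([c*p[0]-s_*p[1],s_*p[0]+c*p[1]])
E
python3 -c "
from h import *
s=env.get_state();print(su(s['tcp_pos']),s['tcp_pos'],R.from_quat(s['tcp_rot']).as_matrix())"
```

```text
time_s: 1.83
tcp_pos: [0.4141, -0.2655, 0.0128]
tcp_rot: [0.762, 0.647, -0.0, -0.004]
ft_force: [-0.1, 0.7, -0.6]
width: 0.0004
grasp_force: 0.0
[ 0.4519 -0.1944] [ 0.4141 -0.2655  0.0128] [[ 0.1617  0.9868 -0.005 ]
 [ 0.9868 -0.1617  0.0054]
 [ 0.0045 -0.0058 -1.    ]]
```

In the tool's units: 0.012 m is 0.48, 0.008 m is 0.32.

```bash
python3 drive.py '[{"dy": 0.48, "finger_gap": 0}, {"dy": 0.36, "finger_gap": 0}, {"dy": 0.32, "finger_gap": 0}, {"dy": 0.32, "finger_gap": 0}, {"dy": 0.32, "finger_gap": 0}, {"dy": 0.32, "finger_gap": 0}, {"dy": 0.32, "finger_gap": 0}, {"dy": 0.32, "finger_gap": 0}, {"dy": 0.32, "finger_gap": 0}, {"dy": 0.32, "finger_gap": 0}, {"finger_gap": 0}]'
python3 - <<'E'
from h import *
s=env.get_state();print(su(s['tcp_pos']))
cv2.imwrite("pics/s3.png",env.get_image("scene"))
np.savez("pose.npz",p=s["tcp_pos"],q=s["tcp_rot"])
w=env.get_image("wrist");cv2.imwrite("pics/w3.png",w)
a=cv2.imread("pics/s3.png")[170:330,240:500]
cv2.imwrite("pics/v3.png",np.vstack([cv2.resize(a,(520,320)),cv2.resize(w,(400,250))[:,:].repeat(1,0) if 0 else cv2.copyMakeBorder(cv2.resize(w,(416,260)),0,0,0,104,0)]))
E
```

```text
time_s: 2.75
tcp_pos: [0.5008, -0.2827, 0.016]
tcp_rot: [0.763, 0.647, 0.0, 0.001]
ft_force: [0.2, -0.3, 0.6]
width: -0.0002
grasp_force: 0.0
[ 0.5402 -0.1971]
```

View pics/v3.png

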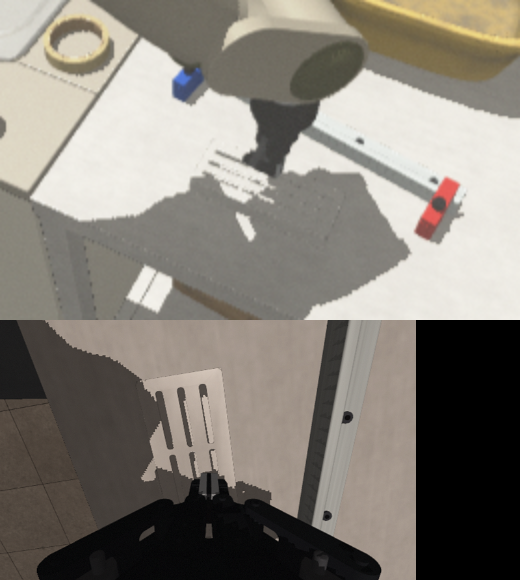

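In the wrist view the fingertip at (320,232) seems to sit inside the cassette's outline while the force is near zero. I'll measure before going on.

Run:
```python
from h import *
d=np.load("pose.npz");p,q=d["p"],d["q"]
px=np.array([(143,380),(222,368),(233,487),(155,480)]);px=(px-[0,320])/.65
for z in(0,.028):
    c=cast(px,z,"wrist",p,q);print(z,c[:,:2].tolist(),[su(x).tolist() for x in c])
w=cv2.imread("pics/w3.png")[60:290,190:400];cv2.imwrite("pics/c3.png",cv2.convertScaleAbs(cv2.resize(w,None,fx=2.6,fy=2.6,interpolation=2),alpha=1.8))
```

```text
0 [[0.45336750441510737, -0.18881673997234052], [0.5280411134330553, -0.19062887346034757], [0.5225628713501409, -0.31268916757165555], [0.439703254144158, -0.29038470824063595]] [[0.47811159302124084, -0.11226379635508606], [0.5520790995783059, -0.1018599660376387], [0.5666026392310451, -0.22317687883553894], [0.4812132668058096, -0.2146998424196952]]
0.028 [[0.4621359758051751, -0.1925454380584839], [0.5255611534460976, -0.19408460149115375], [0.520908124325926, -0.29775838850541514], [0.4505300348018859, -0.2788137531267416]] [[0.48737117905603217, -0.11451087143178967], [0.5501966177181754, -0.10567421823251126], [0.5625324093661802, -0.2087166029015814], [0.4900056333613435, -0.20151650171972701]]
```

View pics/c3.png

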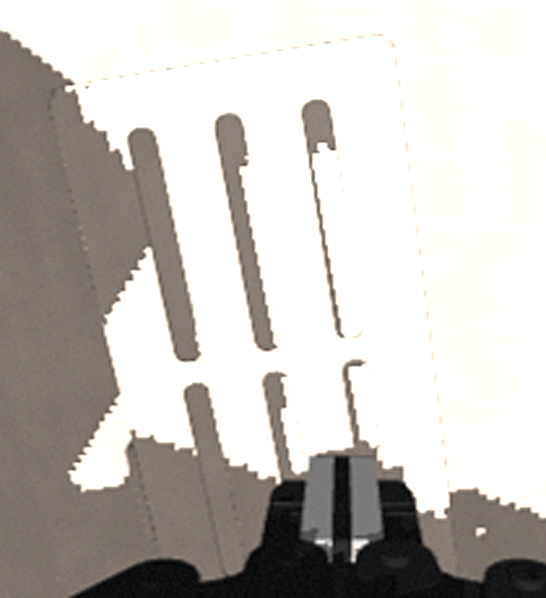

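The cassette hasn't moved, and the tip lies over its footprint with no force, which conflicts with z=0.016. I'll check the heights with the scene view.

Run:
```python
from h import *
a=cv2.imread("pics/s3.png")[215:305,320:420]
cv2.imwrite("pics/c4.png",cv2.convertScaleAbs(cv2.resize(a,None,fx=6,fy=6,interpolation=2),alpha=1.25))
i=env.camera_info("scene")
def proj(P):
    c=i["extrinsics"]@np.r_[P,1];return np.array([c[0]/c[2]*i["fx"]+i["cx"],c[1]/c[2]*i["fy"]+i["cy"]])
for n,P in dict(tcp=[.5008,-.2827,.016],tip30=[.5008,-.2827,.03],TR=[.5258,-.192,.028],TL=[.4557,-.1918,.028],TR0=[.5285,-.189,.0]).items():
    print(n,proj(P),(proj(P)-[320,215])*6)
```

```text
tcp [374.7619 260.8593] [328.5712 275.1558]
tip30 [375.2879 257.8334] [331.7274 257.0001]
TR [346.238  237.8205] [157.4283 136.9228]
TL [334.6302 258.2699] [ 87.7809 259.6195]
TR0 [345.2008 242.8036] [151.2046 166.8213]
```

View pics/c4.png

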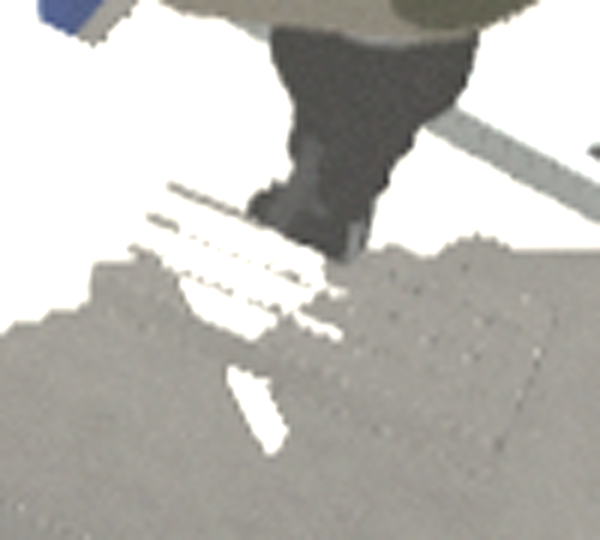

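From both views the tip appears to be at about z≈0.03, level with the cassette top, though the reading says 0.016. I'll retreat the way I came and touch the table lightly to find the real tip height.

```bash
python3 drive.py '[{"dy": -1.2, "finger_gap": 0}, {"dy": -1.2, "finger_gap": 0}, {"dy": -1.2, "finger_gap": 0}, {"dy": -0.12, "finger_gap": 0}, {"finger_gap": 0}]'; python3 drive.py '[{"dz": 0.16, "finger_gap": 0}, {"dz": 0.16, "finger_gap": 0}, {"dz": 0.08, "finger_gap": 0}, {"finger_gap": 0}]'
```

```text
time_s: 3.27
tcp_pos: [0.4064, -0.2669, 0.0163]
tcp_rot: [0.763, 0.646, -0.0, -0.0]
ft_force: [0.7, -0.8, 0.3]
width: -0.0001
grasp_force: 0.0
time_s: 3.6
tcp_pos: [0.408, -0.267, 0.0052]
tcp_rot: [0.762, 0.647, -0.0, -0.0]
ft_force: [1.2, 0.3, -0.6]
width: -0.0001
grasp_force: 0.0
```

In the tool's units: 0.003 m is 0.12, 0.002 m is 0.08.

```bash
python3 drive.py '[{"dz": 0.12, "finger_gap": 0}, {"dz": 0.08, "finger_gap": 0}, {"finger_gap": 0}]'; python3 drive.py '[{"dz": 0.08, "finger_gap": 0}, {"dz": 0.08, "finger_gap": 0}, {"finger_gap": 0}]';python3 drive.py '[{"dz": 0.08, "finger_gap": 0}, {"dz": 0.08, "finger_gap": 0}, {"finger_gap": 0}]'
```

```text
time_s: 3.85
tcp_pos: [0.4076, -0.267, 0.0005]
tcp_rot: [0.763, 0.647, -0.0, -0.0]
ft_force: [-0.2, -0.4, -1.1]
width: 0.0001
grasp_force: 0.0
time_s: 4.1
tcp_pos: [0.4075, -0.267, -0.0033]
tcp_rot: [0.763, 0.647, -0.0, -0.0]
ft_force: [0.0, 0.9, -0.3]
width: -0.0002
grasp_force: 0.0
time_s: 4.35
tcp_pos: [0.4075, -0.267, -0.0073]
tcp_rot: [0.763, 0.647, -0.0, -0.0]
ft_force: [-0.2, 0.7, -0.4]
width: -0.0001
grasp_force: 0.0
```

The reading is already below z=0 with no contact, so the reported tip height is too low. I'll keep going down in small steps.

In the tool's units: 0.002 m is 0.08.

```bash
python3 drive.py '[{"dz": 0.08, "finger_gap": 0}, {"dz": 0.08, "finger_gap": 0}, {"finger_gap": 0}]'; python3 drive.py '[{"dz": 0.06, "finger_gap": 0}, {"finger_gap": 0}]';python3 drive.py '[{"dz": 0.06, "finger_gap": 0}, {"finger_gap": 0}]'
```

```text
time_s: 4.6
tcp_pos: [0.4075, -0.267, -0.0113]
tcp_rot: [0.763, 0.647, -0.0, -0.0]
ft_force: [-0.1, 0.7, -0.3]
width: 0.0003
grasp_force: 0.0
time_s: 4.77
tcp_pos: [0.4076, -0.2671, -0.0127]
tcp_rot: [0.763, 0.647, -0.0, -0.0]
ft_force: [-0.4, -1.2, 0.2]
width: -0.0
grasp_force: 0.0
time_s: 4.93
tcp_pos: [0.4076, -0.2671, -0.0142]
tcp_rot: [0.763, 0.647, -0.0, -0.0]
ft_force: [-0.1, -0.3, -0.1]
width: -0.0002
grasp_force: 0.0
```

```bash
python3 drive.py '[{"dz": 0.06, "finger_gap": 0}, {"finger_gap": 0}]'; python3 drive.py '[{"dz": 0.06, "finger_gap": 0}, {"finger_gap": 0}]';python3 drive.py '[{"dz": 0.06, "finger_gap": 0}, {"finger_gap": 0}]'
python3 - <<'E'
from h import *
s=env.get_state();print(s["joint_torque"],s["joint_pos"])
np.savez("pose.npz",p=s["tcp_pos"],q=s["tcp_rot"])
cv2.imwrite("pics/s5.png",env.get_image("scene"));cv2.imwrite("pics/w5.png",env.get_image("wrist"));cv2.imwrite("pics/d5.png",env.get_image("side"))
E
```

```text
time_s: 5.1
tcp_pos: [0.4076, -0.267, -0.0157]
tcp_rot: [0.763, 0.647, 0.0, -0.0]
ft_force: [0.8, 0.3, -0.4]
width: 0.0002
grasp_force: 0.0
time_s: 5.27
tcp_pos: [0.4076, -0.2671, -0.0172]
tcp_rot: [0.763, 0.647, -0.0, -0.0]
ft_force: [0.3, -0.0, 0.4]
width: -0.0001
grasp_force: 0.0
time_s: 5.43
tcp_pos: [0.4076, -0.2671, -0.0187]
tcp_rot: [0.763, 0.647, -0.0, -0.0]
ft_force: [-0.4, 0.4, 0.2]
width: -0.0
grasp_force: 0.0
[  0.0133 -44.0953 -12.7027   0.0009  -0.0484  -0.0001] [-0.8236  0.5677  1.7603  0.      0.8138 -0.6596]
```

Run:
```python
from h import *
P=np.load("pose.npz")["p"]
out=[]
for n,f,k in(("scene","s5",0),("side","d5",0)):
    i=env.camera_info(n)
    def proj(P):
        c=i["extrinsics"]@np.r_[P,1];return np.array([c[0]/c[2]*i["fx"]+i["cx"],c[1]/c[2]*i["fy"]+i["cy"]])
    im=cv2.imread(f"pics/{f}.png");c=proj(np.r_[P[:2],0]).astype(int)
    x0,y0=c[0]-50,c[1]-60
    print(n,"crop0",x0,y0,[((proj(np.r_[P[:2],z])-[x0,y0])*4).round() for z in(P[2],0,.02,.04)])
    out.append(cv2.convertScaleAbs(cv2.resize(im[y0:y0+95,x0:x0+98],(392,380),interpolation=2),alpha=1.3))
top=np.hstack(out)
w=cv2.imread("pics/w5.png")[100:290,150:540]
cv2.imwrite("pics/v5.png",np.vstack([top,cv2.convertScaleAbs(cv2.copyMakeBorder(w,0,0,0,784-390,0),alpha=1.3)]))
```

```text
scene crop0 303 231 [array([202., 255.]), array([204., 241.]), array([205., 225.]), array([207., 208.])]
side crop0 325 98 [array([201., 258.]), array([203., 242.]), array([206., 223.]), array([208., 205.])]
```

View pics/v5.png

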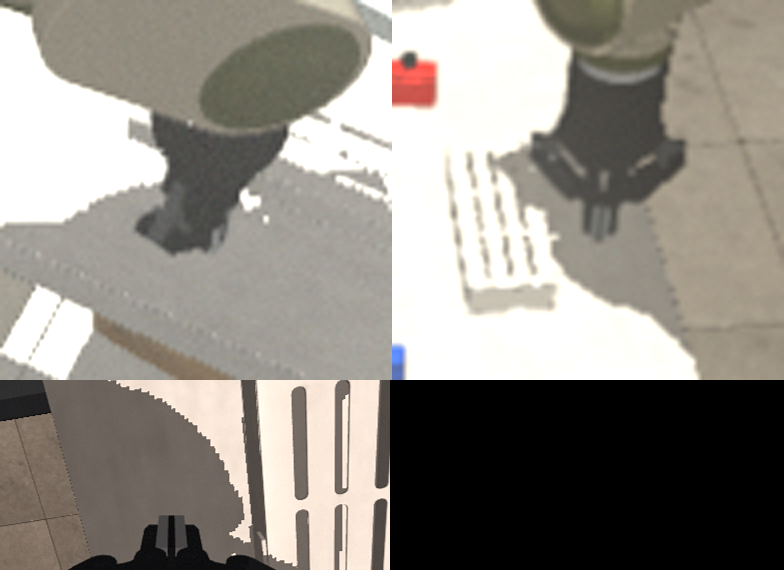

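Both fixed views put the actual tip at about z≈0 while the reading is -0.019, so the reading is biased about 19 mm low. I'll step down to make contact and confirm.

```bash
for i in 1; do python3 drive.py '[{"dz": 0.06, "finger_gap": 0}, {"finger_gap": 0}]'|grep -E "pos|force:"; python3 drive.py '[{"dz": 0.06, "finger_gap": 0}, {"finger_gap": 0}]'|grep -E "pos|force:"; done
```

```text
tcp_pos: [0.4076, -0.2671, -0.0201]
ft_force: [-0.7, 0.5, 0.5]
grasp_force: 0.0
tcp_pos: [0.4076, -0.267, -0.0217]
ft_force: [-0.1, -0.9, -0.2]
grasp_force: 0.0
```

```bash
python3 drive.py '[{"dz": 0.06, "finger_gap": 0}, {"finger_gap": 0}]'|grep -E "pos|ft_force:"; python3 drive.py '[{"dz": 0.04, "finger_gap": 0}, {"finger_gap": 0}]'|grep -E "pos|ft_force:"
```

```text
tcp_pos: [0.4076, -0.267, -0.0232]
ft_force: [-0.1, 0.4, -0.1]
tcp_pos: [0.4076, -0.2671, -0.0241]
ft_force: [-0.8, -0.2, -0.0]
```

```bash
python3 -c "
from h import *
print(env.get_state()['joint_torque'])"
```

```text
[  0.008  -44.2212 -12.3607   0.0006  -0.0323  -0.    ]
```

No contact yet, but the images put the tip just above the table. I'll rise 8 mm so the tip is around 1 cm up, then push again while watching the force.

In the tool's units: -0.008 m is -0.32, 0.008 m is 0.32.

```bash
python3 drive.py '[{"dz": -0.32, "finger_gap": 0}, {"dy": 0.48, "finger_gap": 0}, {"dy": 0.48, "finger_gap": 0}, {"dy": 0.32, "finger_gap": 0}, {"dy": 0.32, "finger_gap": 0}, {"dy": 0.32, "finger_gap": 0}]'; python3 drive.py '[{"dy": 0.32, "finger_gap": 0}, {"dy": 0.32, "finger_gap": 0}]'|grep ft
python3 - <<'E'
from h import *
s=env.get_state();print(su(s['tcp_pos']),s['tcp_pos'])
E
```

```text
time_s: 6.75
tcp_pos: [0.4543, -0.2743, -0.0158]
tcp_rot: [0.762, 0.647, -0.001, -0.001]
ft_force: [-6.7, 1.9, 3.3]
width: 0.0002
grasp_force: 2.9
ft_force: [-6.2, 2.0, 4.8]
[ 0.5089 -0.1965] [ 0.47   -0.2769 -0.0158]
```

Contact at about 6.7 N, so the cassette is sliding. Continuing to the fence.

In the tool's units: 0.008 m is 0.32.

```bash
python3 drive.py '[{"dy": 0.32, "finger_gap": 0}, {"dy": 0.32, "finger_gap": 0}, {"dy": 0.32, "finger_gap": 0}]'|grep -E "ft|tcp_pos"; python3 drive.py '[{"dy": 0.28, "finger_gap": 0}, {"dy": 0.24, "finger_gap": 0}]'|grep -E "ft|tcp_pos";  python3 drive.py '[{"dy": 0.16, "finger_gap": 0}, {"dy": 0.12, "finger_gap": 0}, {"finger_gap": 0}]'|grep -E "ft|tcp_pos"
python3 - <<'E'
from h import *
s=env.get_state();print(su(s['tcp_pos']),s['tcp_pos'])
E
```

```text
tcp_pos: [0.4937, -0.2809, -0.0158]
ft_force: [-5.2, 1.3, 4.9]
tcp_pos: [0.5067, -0.2831, -0.0158]
ft_force: [-5.8, 1.7, 3.6]
tcp_pos: [0.5141, -0.2845, -0.0159]
ft_force: [-2.8, 0.2, 1.5]
[ 0.5537 -0.1967] [ 0.5141 -0.2845 -0.0159]
```

In the tool's units: 0.003 m is 0.12.

```bash
python3 drive.py '[{"dy": 0.12, "finger_gap": 0}, {"dy": 0.12, "finger_gap": 0}]'|grep -E "ft|tcp_pos"; python3 drive.py '[{"dy": 0.12, "finger_gap": 0}, {"finger_gap": 0}]'|grep -E "ft|tcp_pos";  python3 drive.py '[{"dy": 0.08, "finger_gap": 0}, {"finger_gap": 0}]'|grep -E "ft|tcp_pos"
python3 - <<'E'
from h import *
s=env.get_state();print(su(s['tcp_pos']),s['tcp_pos'])
w=env.get_image("wrist");cv2.imwrite("pics/w6.png",w)
E
```

```text
tcp_pos: [0.5183, -0.2848, -0.0161]
ft_force: [-23.8, 2.0, 13.3]
tcp_pos: [0.5181, -0.2848, -0.016]
ft_force: [-25.8, 2.4, 14.6]
tcp_pos: [0.5181, -0.2847, -0.016]
ft_force: [-35.0, 3.7, 20.3]
[ 0.5576 -0.1963] [ 0.5181 -0.2847 -0.016 ]
```

The cassette is flush, with the tip at s=0.5576 against 0.557 predicted. Before going round to the right end, I'll check where the red stop is.

In the tool's units: -0.025 m is -1, -0.005 m is -0.2.

```bash
python3 drive.py '[{"dy": -0.2, "finger_gap": 0}, {"dy": -1, "finger_gap": 0}, {"finger_gap": 0}]'|grep -E "ft|tcp_pos"
python3 - <<'E'
from h import *
im=env.get_image("scene");h=cv2.cvtColor(im,cv2.COLOR_BGR2HSV)
m=cv2.inRange(h,(0,140,60),(10,255,255))|cv2.inRange(h,(172,140,60),(180,255,255));m[:240]=0;m[:,:420]=0
k,_=cv2.findContours(m,0,1);k=max(k,key=cv2.contourArea)[:,0].astype(float)
print(len(k))
for n,z in(("low",0),("top",.039)):
    P=np.array([su(x) for x in cast(k,z,"scene")]);print(n,P.min(0),P.max(0))
# brown/teal: cassette left end from wrist: gradient rows near tool centre column left of finger
s=env.get_state();w=env.get_image("wrist");cv2.imwrite("pics/w7.png",w)
g=cv2.cvtColor(w,cv2.COLOR_BGR2GRAY).astype(float)
ls=cv2.createLineSegmentDetector().detect(g.astype(np.uint8))[0][:,0]
p=s["tcp_pos"]+[0,0,.022]
for l in ls:
    L=np.hypot(l[2]-l[0],l[3]-l[1])
    if L>22:
        a=np.array([su(x) for x in cast(l.reshape(2,2),.028,"wrist",p,s["tcp_rot"])])
        if a[:,0].min()>.55 and a[:,0].max()<.66 and a[:,1].max()<0: print(l.round(),a.ravel())
E
```

```text
tcp_pos: [0.4926, -0.2806, -0.0162]
ft_force: [0.4, -0.2, -0.5]
33
low [ 0.651  -0.3898] [ 0.6874 -0.3713]
top [ 0.6233 -0.3911] [ 0.6581 -0.3734]
[468. 311. 520. 337.] [ 0.6222 -0.2395  0.6576 -0.2588]
[406. 279. 467. 311.] [ 0.5831 -0.218   0.6218 -0.2395]
[576.  83. 418.  84.] [ 0.6562 -0.1113  0.5803 -0.1114]
[412.  88. 397. 264.] [ 0.5773 -0.1132  0.5771 -0.2082]
[522. 336. 580.  89.] [ 0.6584 -0.2577  0.6589 -0.1139]
[517. 233. 500. 317.] [ 0.6425 -0.1888  0.6423 -0.2436]
[489. 316. 505. 233.] [ 0.6354 -0.2431  0.6356 -0.1888]
[508. 217. 528. 112.] [ 0.6356 -0.1795  0.6358 -0.1243]
[542. 113. 520. 217.] [ 0.6427 -0.1248  0.6425 -0.1795]
[537.  82. 553.   0.] [ 0.6372 -0.1106  0.6374 -0.0764]
[424. 277. 429. 233.] [ 0.5934 -0.2163  0.5934 -0.1888]
[389. 193. 391. 149.] [ 0.5697 -0.1658  0.569  -0.1427]
[392. 138. 394. 105.] [ 0.5695 -0.137   0.5691 -0.1208]
[431. 216. 443. 112.] [ 0.5934 -0.1787  0.5936 -0.1243]
[456. 303. 467. 233.] [ 0.6143 -0.234   0.6144 -0.1889]
[500. 111. 491. 171.] [ 0.6218 -0.1237  0.6222 -0.1538]
[457. 112. 444. 217.] [ 0.6009 -0.1243  0.6006 -0.1794]
[469. 217. 485. 111.] [ 0.6144 -0.1794  0.6146 -0.1238]
[385. 242. 388. 192.] [ 0.5693 -0.1941  0.5691 -0.1652]
[442. 233. 436. 278.] [ 0.6006 -0.1888  0.6005 -0.2173]
[485. 191. 491. 152.] [ 0.6208 -0.1644  0.6208 -0.1439]
[488. 189. 483. 217.] [ 0.6221 -0.1638  0.6219 -0.1794]
[473. 261. 478. 233.] [ 0.6205 -0.2059  0.6206 -0.1889]
[480. 233. 473. 281.] [ 0.6219 -0.1889  0.6221 -0.2188]
[404. 325. 426. 339.] [ 0.5841 -0.2495  0.5991 -0.2605]
[421.  82. 533.  82.] [ 0.5814 -0.1104  0.6356 -0.1105]
```

The cassette is parallel to the fence. Its left end is at u≈-0.111 and its right end at about -0.291, which leaves about 88 mm to the stop. I'll go round to the right end, where there is clear space before the red stop at -0.373.

In the tool's units: -0.033 m is -1.32, -0.03 m is -1.2.

```bash
python3 drive.py '[{"dx": -1.32, "finger_gap": 0}, {"dx": -1.32, "finger_gap": 0}, {"dx": -1.32, "finger_gap": 0}, {"dx": -1.2, "finger_gap": 0}, {"dy": 0.96, "finger_gap": 0}, {"dy": 0.96, "finger_gap": 0}, {"dy": 0.96, "finger_gap": 0}, {"finger_gap": 0}]'
python3 - <<'E'
from h import *
s=env.get_state();print(su(s['tcp_pos']),s['tcp_pos'])
E
```

```text
time_s: 9.15
tcp_pos: [0.5497, -0.4215, -0.016]
tcp_rot: [0.762, 0.647, 0.001, 0.002]
ft_force: [0.2, 0.1, 0.1]
width: 0.0001
grasp_force: 0.0
[ 0.6111 -0.3261] [ 0.5497 -0.4215 -0.016 ]
```

```bash
python3 drive.py '[{"dx": 0.6, "dy": -0.2, "finger_gap": 0}, {"dx": 0.32, "finger_gap": 0}, {"dx": 0.32, "finger_gap": 0}, {"dx": 0.32, "finger_gap": 0}, {"dx": 0.32, "finger_gap": 0}]'|grep -E "ft|tcp_pos"; python3 drive.py '[{"dx": 0.32, "finger_gap": 0}, {"dx": 0.32, "finger_gap": 0}, {"dx": 0.32, "finger_gap": 0}, {"dx": 0.32, "finger_gap": 0}]'|grep -E "ft|tcp_pos"; python3 drive.py '[{"dx": 0.32, "finger_gap": 0}, {"dx": 0.32, "finger_gap": 0}, {"dx": 0.16, "finger_gap": 0}, {"finger_gap": 0}]'|grep -E "ft|tcp_pos"
python3 - <<'E'
from h import *
s=env.get_state();print(su(s['tcp_pos']))
E
```

```text
tcp_pos: [0.5483, -0.3731, -0.0159]
ft_force: [-0.4, -2.1, -1.3]
tcp_pos: [0.5535, -0.3412, -0.0159]
ft_force: [-0.3, -2.3, -1.1]
tcp_pos: [0.5569, -0.3209, -0.0159]
ft_force: [0.1, -0.2, -0.9]
[ 0.6018 -0.2257]
```

```bash
python3 drive.py '[{"dx": 0.2, "finger_gap": 0}, {"dx": 0.16, "finger_gap": 0}]'|grep -E "ft|tcp_pos"; python3 drive.py '[{"dx": 0.12, "finger_gap": 0}, {"dx": 0.08, "finger_gap": 0}]'|grep -E "ft|tcp_pos"; python3 drive.py '[{"dx": 0.08, "finger_gap": 0}, {"dx": 0.08, "finger_gap": 0}]'|grep -E "ft|tcp_pos"
python3 - <<'E'
from h import *
s=env.get_state();print(su(s['tcp_pos']))
E
```

```text
tcp_pos: [0.5582, -0.3149, -0.0156]
ft_force: [-6.4, -24.5, -1.7]
tcp_pos: [0.5584, -0.3151, -0.015]
ft_force: [-11.1, -35.3, -4.2]
tcp_pos: [0.5585, -0.3152, -0.0145]
ft_force: [-16.4, -50.4, -5.2]
[ 0.6025 -0.2198]
```

It stopped against the blue stop, with force rising to 50 N and the tip at u=-0.220. I'll back off, go round to the long side, and check the seating.

The manual's scale: shifts go in units of 25 mm. Converting my numbers, 0.033 m is 1.32, -0.03 m is -1.2.

```bash
python3 drive.py '[{"dx": -0.4, "finger_gap": 0}, {"dx": -1.2, "finger_gap": 0}, {"dy": -1.2, "finger_gap": 0}, {"dy": -1.2, "finger_gap": 0}, {"dy": -1.2, "finger_gap": 0}, {"dx": 1, "finger_gap": 0}, {"dx": 1.32, "finger_gap": 0}, {"dx": 1.32, "finger_gap": 0}, {"dx": 1.32, "finger_gap": 0}, {"finger_gap": 0}]'
cat > m.py <<'E'
from h import *
s=env.get_state();w=env.get_image("wrist");print(su(s['tcp_pos']))
ls=cv2.createLineSegmentDetector().detect(cv2.cvtColor(w,cv2.COLOR_BGR2GRAY))[0][:,0]
p=s["tcp_pos"]+[0,0,.022]
for l in ls:
    if np.hypot(l[2]-l[0],l[3]-l[1])>30:
        a=np.array([su(x) for x in cast(l.reshape(2,2),.028,"wrist",p,s["tcp_rot"])])
        if a[:,0].min()>.55 and a[:,0].max()<.66 and a[:,1].max()<0.02: print(l.round(),a.ravel())
E
python3 m.py
```

```text
time_s: 11.57
tcp_pos: [0.4842, -0.2014, -0.016]
tcp_rot: [0.762, 0.648, 0.0, -0.002]
ft_force: [0.3, 1.0, -0.2]
width: 0.0001
grasp_force: 0.0
[ 0.5106 -0.1196]
[523.  63. 489.  63.] [ 0.6056 -0.0247  0.5896 -0.0248]
[488.  62. 493.  29.] [ 0.5887 -0.0242  0.5888 -0.0104]
[391. 272. 527. 341.] [ 0.5508 -0.1357  0.6393 -0.1832]
[492.  29. 549.  -0.] [ 0.5886 -0.0104  0.6121  0.0014]
[561. 202. 588.  93.] [ 0.6395 -0.0931  0.6397 -0.0379]
[536. 305. 557. 218.] [ 0.6393 -0.1571  0.6395 -0.1023]
[570. 219. 548. 304.] [ 0.6466 -0.1027  0.6464 -0.1569]
[471.  68. 454. 193.] [ 0.5813 -0.0268  0.5811 -0.0883]
[560.  91. 536. 202.] [ 0.6259 -0.0368  0.6259 -0.0931]
[603.  93. 574. 203.] [ 0.6468 -0.0377  0.6465 -0.0933]
[445.  74. 473.  63.] [ 0.5689 -0.0293  0.5819 -0.0248]
[442. 239. 437. 281.] [ 0.578  -0.1151  0.5779 -0.1412]
[466. 303. 481. 218.] [ 0.5973 -0.1565  0.5974 -0.1024]
[483. 202. 502.  92.] [ 0.5975 -0.0931  0.5976 -0.0375]
[532. 219. 513. 305.] [ 0.6259 -0.1029  0.6256 -0.1577]
[449. 239. 442. 286.] [ 0.5816 -0.115   0.5815 -0.1445]
[494. 219. 478. 305.] [ 0.6051 -0.103   0.6047 -0.1578]
[517.  92. 498. 202.] [ 0.6049 -0.0374  0.6051 -0.0931]
[431. 184. 435. 155.] [ 0.5685 -0.0836  0.5687 -0.0678]
[435. 154. 443.  84.] [ 0.5688 -0.0678  0.5688 -0.0341]
[495. 202. 510. 117.] [ 0.6035 -0.0931  0.6038 -0.049 ]
[440. 280. 445. 243.] [ 0.58   -0.1404  0.5801 -0.1173]
[479. 288. 492. 218.] [ 0.6034 -0.1461  0.6035 -0.1023]
[606.  64. 564.  64.] [ 0.6446 -0.0248  0.6251 -0.0248]
[551.   3. 542.  51.] [ 0.6134  0.      0.6133 -0.0194]
[544.  55. 593.  55.] [ 0.6149 -0.0212  0.6377 -0.0211]
```

Everything is parallel, and the left end is at u≈-0.025, against the stop. One last push at the middle of the long side to press it flush.

In the tool's units: 0.004 m is 0.16, 0.012 m is 0.48.

```bash
python3 drive.py '[{"dx": 0.12, "dy": 0.48, "finger_gap": 0}, {"dy": 0.48, "finger_gap": 0}, {"dy": 0.4, "finger_gap": 0}, {"dy": 0.24, "finger_gap": 0}, {"dy": 0.16, "finger_gap": 0}]'|grep -E "ft|tcp_pos"; python3 drive.py '[{"dy": 0.12, "finger_gap": 0}, {"dy": 0.08, "finger_gap": 0}, {"finger_gap": 0}]'|grep -E "ft|tcp_pos"; python3 -c "
from h import *
print(su(env.get_state()['tcp_pos']))"
```

```text
tcp_pos: [0.5289, -0.2117, -0.016]
ft_force: [-0.6, -0.1, 0.8]
tcp_pos: [0.5302, -0.2117, -0.0162]
ft_force: [-13.1, -1.1, 6.9]
[ 0.5576 -0.1223]
```

The contact point is unchanged at s=0.5576, so the cassette is seated. The end edge at -0.025 and the stop edge at -0.021, shifted by parallax from its higher top, agree with contact. Retreating and taking a final wrist measurement from above.

```bash
python3 drive.py '[{"dy": -0.24, "finger_gap": 0}, {"dy": -1.2, "finger_gap": 0}, {"dy": -1.2, "dz": -0.4, "finger_gap": 0}, {"dx": -1.2, "dz": -1.4, "finger_gap": 0}, {"dx": -1.2, "dz": -1.2, "finger_gap": 0}, {"dx": -1.2, "dz": -1.2, "finger_gap": 0}, {"dz": -1.2, "finger_gap": 0}, {"finger_gap": 0}]'|grep -E "ft|tcp_pos"; python3 m.py
```

```text
tcp_pos: [0.4554, -0.2892, 0.12]
ft_force: [0.3, -1.1, -0.1]
[ 0.4965 -0.211 ]
[401. 277. 443. 298.] [ 0.5868 -0.314   0.6367 -0.342 ]
[414.   0. 399. 189.] [ 0.5773 -0.045   0.5768 -0.2125]
[444. 297. 458. 192.] [ 0.6379 -0.3403  0.6382 -0.2155]
[392. 181. 395. 140.] [ 0.5689 -0.2034  0.5691 -0.1632]
[420. 117. 426.  58.] [ 0.5922 -0.1413  0.5924 -0.0902]
[427.  48. 431.   0.] [ 0.5923 -0.082   0.5924 -0.045 ]
[439.   0. 434.  48.] [ 0.5991 -0.045   0.5989 -0.0822]
[433.  59. 427. 117.] [ 0.5989 -0.0911  0.5988 -0.1413]
[447. 127. 440. 178.] [ 0.6182 -0.1503  0.6181 -0.2009]
[399.  87. 405.   0.] [ 0.5692 -0.1145  0.5694 -0.045 ]
[454.  60. 448. 117.] [ 0.6184 -0.0921  0.6182 -0.1413]
[402. 190. 472. 190.] [ 0.5799 -0.2134  0.652  -0.2137]
[462.   0. 456.  48.] [ 0.6186 -0.0449  0.6183 -0.0821]
[449.  48. 454.   0.] [ 0.6118 -0.082   0.6118 -0.0449]
[476.  59. 468. 117.] [ 0.6379 -0.0911  0.6377 -0.1414]
[415. 178. 420. 127.] [ 0.5921 -0.2008  0.5921 -0.1504]
[441. 117. 447.  59.] [ 0.6116 -0.1414  0.6118 -0.0912]
[426. 128. 421. 178.] [ 0.5987 -0.1514  0.5986 -0.2009]
[466. 128. 459. 178.] [ 0.6377 -0.1515  0.6375 -0.201 ]
[504.   0. 456. 303.] [ 0.6554 -0.0449  0.6534 -0.3491]
[484.   0. 477.  48.] [ 0.638  -0.0449  0.6378 -0.0822]
[434. 178. 440. 127.] [ 0.6115 -0.201   0.6116 -0.1505]
[461. 117. 469.  59.] [ 0.6311 -0.1415  0.6312 -0.0913]
[453. 178. 460. 127.] [ 0.6309 -0.2011  0.6311 -0.1506]
[470.  48. 476.   0.] [ 0.6312 -0.0821  0.6313 -0.0449]
[472. 187. 501.   0.] [ 0.6518 -0.2103  0.6525 -0.045 ]
```

```bash
python3 -c "
from cell import env
print(env.hand_in())"
```

```text
the job is handed in; nothing more can be done
None
```

I pushed the cassette flat against the fence and up to the blue stop by contact force, checked it was square in the wrist camera, and handed the job in at about 13 s; the hand-in returned no verdict.

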